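# Set a piston in the pinning fixture, notch to the red mark

### The job

Take the piston out of its bay in the blue rack and stand it, crown up, flat and centred on the round seat of the pinning fixture, turned so that the black notch in its crown points straight at the white line on the red cheek. Rack and fixture let the fingers in only one way each, so you may stand the piston on the clear bench in between to change your grip. Set it down gently without dropping or tipping it over, and leave everything else where it is.

Things in the scene. Friction and masses are not known exactly. Their poses are not given: they have to be found in the camera images.
- piston: bare aluminium piston, a plain cylinder 54 mm in diameter and 48 mm high, about 220 g, standing crown up in one of the rack's three bays. Origin: centre of its underside; z up along its axis; its +x points from the axis to the black notch. Three dark ring lines near the top; black pin holes low on its +x and -x sides
- piston_notch (a point): the black notch in the rim of the crown, 13 mm radially by 9 mm wide: its centre, on the top face, 21 mm from the axis along the piston's +x
- rack: fixed parts rack with wooden floor and four blue upright walls, 140 (x) x 214 (y) x 60 mm high. Origin: centre of underside. Floor 5 mm thick; three bays side by side, centres at y = -70, 0, +70 mm, each 66 mm wide between 4 mm walls, running along the rack's x and open at both ends; the walls rise higher than the piston, so fingers fit only along the bay, before and behind the piston
- fixture: fixed pinning fixture: grey base plate 130 (x) x 150 (y) x 12 mm with two upright steel cheeks on it at x = +37 and -37 mm (8 mm thick, 54 mm wide along y, tops 68 mm above the bench), 66 mm apart inside; open on the y sides, so fingers fit only along its y. The cheek at +x is the marked one: its top third and the base behind it are red with a white centre line. Origin: centre of underside
- fixture_seat (a point): centre of the round seat (54 mm bright disc with black border) between the cheeks, on the base's top face, 12 mm above the bench; axes as the fixture
- fixture_mark (a point): the white line at the top centre of the red cheek, 37 mm from the seat's centre along the fixture's +x, 68 mm above the bench
- filter: the blue oil filter with a white band, closed cylinder 52 mm across, 50 mm high, standing in one bay of the rack; origin: centre of underside
- bearing: brass bearing ring, 52 mm outside, 28 mm inside, 18 mm high, lying in one bay of the rack; origin: centre of underside
- spray: blue spray can with red cap, 64 mm across, 190 mm high, standing at the right; origin: centre of underside
- oil: small amber oil bottle with white cap, 48 mm across, 110 mm high, standing at the left; origin: centre of underside
- cup: empty red plastic cup, 70 mm across, 60 mm high, at the back; origin: centre of underside
- hammer: hammer about 260 mm long lying at the right; leave it
- driver: screwdriver about 200 mm long lying between the robot and the work, its length roughly sideways; leave it
- wrench: wrench about 180 mm long lying at the back; leave it
There are look-alikes about, which are no part of the job. Of the things that look like the fixture, the smaller one is meant. Of the things that look like the piston, take the one that is farthest to the robot's left at the start.

How it is judged:
At the end, for the whole second after the job is handed in: The piston stands crown up and at rest on the fixture's seat: axis within 6 mm of the seat's centre, underside within 3 mm of the seat's height, leaning less than 0.06 rad, notch towards the red cheek within 0.14 rad (8 degrees) (horizontal distance between piston and fixture_seat below 0.006 m and z of piston in the frame of fixture_seat between -0.003 and 0.003 m and angle between piston's own z axis and vertical below 0.06 rad and angle between the x axis of piston and the x axis of fixture, either way round below 0.14 rad and x of piston_notch in the frame of fixture_seat above 0.01 m and linear speed of piston below 0.01 m/s and angular speed of piston below 0.05 rad/s); the robot touches nothing.
It fails at once if the piston is dropped onto the fixture (faster than 0.4 m/s just above the seat) (horizontal distance between piston and fixture_seat below 0.03 m and z of piston in the frame of fixture_seat below 0.03 m and linear speed of piston above 0.4 m/s).
It fails at once if the piston is tipped over (leans more than 60 degrees) (angle between piston's own z axis and vertical above 1.05 rad).
It fails at once if another thing on the bench or in the rack is shifted by more than 30 mm (distance of any of filter, bearing, spray, oil, cup, hammer, driver, wrench from where it was at the start of the episode above 0.03 m).
It also fails if it takes over 62 s, if anything falls off the work surface, if the arm or the gripper's body presses on something with over 40 N, if the wrist force passes 120 N, or if a joint passes its speed limit or range.

### The arm

A 6-joint arm with a two-finger parallel gripper is mounted at the origin on the work surface. World frame = base frame: x ahead of the robot, y to its left, z up, the work surface at z = 0. Lengths are in m, angles in rad, forces in N, time in s.
With the tool pointing down it reaches from about 0.35 to 0.775 m from the base axis. Payload 7.3 kg.
Tool frame: the origin (TCP) lies at the very end of the fingers, on their centre line; the grasp point (between the pads) lies 19 mm behind it; z points along the fingers, y is the line along which they close (so a half turn about z gives the same grasp; the last joint's range is limited). The gripper opens to 92 mm and grips with 3 to 60 N. Pads are 19 mm wide; open, the fingers measure 130 mm over their backs; the gripper's body (75 mm by 190 mm) begins 47 mm behind the grasp point.
Start: joints at [0.982, 0.342, 1.524, -0, 1.275, -0.146], TCP at [0.225, 0.474, 0.227] pointing down, gripper open.
Joint ranges: [-2.53, 2.53], [-0.77, 2.02], [0.04, 2.7], [-1, 4.14], [0.28, 2.66], [-3.11, 3.11]. Speed limits (rad/s): [2.57, 2.57, 3.14, 3.14, 3.14, 3.14].

### API

Orientations are given as a unit quaternion [x, y, z, w].
In Python, from rig import bot gives the robot as it stands.
- The arm moves only by the tool servo_tool, never from a script. Its argument "motion" is a list of rows, each a list of 4 numbers: the shift along the tool's x, y, z normalised to -1 to 1, where 1 is 800 mm, then the turn about the tool's z normalised to -1 to 1, where 1 is 30 degrees. A call has 1 to 10 rows; each row is the pose to reach, as a shift and turn from the pose commanded when the call began, along the tool's axes at that moment; what a row does not reach only later rows make up. A row lasts 1/10 s, in which the tool goes at most 50 mm and 8.59 degrees, less where a joint would pass 70% of its speed; a pose out of reach is approached as far as the arm can. A call with a number of a shift or a turn outside -1 to 1 is refused whole. A call with a gripper value outside its range is refused whole. "grip" is the closure, from -1 (fully open) to 1 (shut), set as the call begins (left out, the last holds). The fingers move at their own pace and stop on an object; "squeeze" is the grip in N (left out, the last holds). Time passes only in rows, so rows that repeat a pose let the fingers close. It gives the time, the measured TCP pose, the force, the opening and the grip force at its end, in the units of the state.
- bot.read_state(): the state, without advancing time (a new reading comes with each control period).
- bot.capture(name): name is "scene" or "side" or "wrist"; returns a dict with "image" (384x512x3 uint8, blue, green, red), "intrinsics" (3x3 intrinsics, pixels), "world_from_camera" (4x4, takes a point from camera to world coordinates). Camera axes: x right, y up, looking along -z (the intrinsics and any distortion apply to the point x, -y, -z); pixel columns grow to the right and rows downward; lengths in m; the calibration is good to about 2 mm. The wrist camera is an equidistant fisheye: a pixel r from the principal point sees the ray r / f radians off the axis. A picture is of the moment at which its call begins. There is no depth.
- bot.close_job(): hands the job in; it is judged then, once.
The state is a dict: "clock": time; "joints": joint angles; "dq": joint speeds; "joint_efforts": joint torques, N m; "tcp_pos": TCP position; "orientation": TCP orientation; "force": force on the tool from outside, world axes, zero at the start; "moment": the same for the moment, N m; "width": finger opening in m; "grip_force": force on a finger pad.
Only numpy, scipy, OpenCV 4.12 (cv2) and the standard library are available. Lean on these libraries where they do the work, as an engineer would, in place of code of your own. Each camera call takes 0.05 s, during which the arm holds its last target. There are 200 camera calls.

## Working session

There is one attempt and no reset: what is moved stays moved. The work goes in short steps, Python scripts to look and compute and a tool call to move; the robot and the scene stay as the last step left them, time stands still between calls to the robot, and variables do not carry over. Pictures are saved under pics/ and viewed, at most 10 in all, crops included, and the job is handed in when it is done.

Besides the shell and the picture viewer there is one more tool, called after "Call:" in YAML: its name, and indented under it one key for each argument. servo_tool: Moves the arm, as the interface text tells. Its arguments: {"type":"object","properties":{"motion":{"type":"array","items":{"type":"array","items":{"type":"number"}}},"grip":{"type":"number"},"squeeze":{"type":"number"}},"required":["motion"]}

```bash
mkdir -p pics; ls
cat > h.py <<'E'
import numpy as np, cv2
from rig import bot
def cap(n,name=None):
    c=bot.capture(n); 
    if name: cv2.imwrite('pics/'+name,c['image'])
    return c
def ray(c,u,v):
    K=np.array(c['intrinsics']);T=np.array(c['world_from_camera'])
    x=(u-K[0,2]);y=(v-K[1,2])
    if c.get('fish'):
        r=np.hypot(x,y);th=r/K[0,0];d=np.array([np.sin(th)*x/max(r,1e-9),-np.sin(th)*y/max(r,1e-9),-np.cos(th)])
    else: d=np.array([x/K[0,0],-y/K[1,1],-1.])
    return T[:3,3],T[:3,:3]@d
def onz(c,u,v,z):
    o,d=ray(c,u,v);return o+d*(z-o[2])/d[2]
def proj(c,p):
    K=np.array(c['intrinsics']);T=np.array(c['world_from_camera'])
    q=T[:3,:3].T@(np.array(p)-T[:3,3]);x,y,z=q[0],-q[1],-q[2]
    if c.get('fish'):
        r=np.hypot(x,y);th=np.arctan2(r,z);return K[0,2]+K[0,0]*th*x/r,K[1,2]+K[0,0]*th*y/r
    return K[0,2]+K[0,0]*x/z,K[1,2]+K[1,1]*y/z
E
python3 - <<'E'
from h import *
a=cap('scene');b=cap('side');w=cap('wrist')
for c in(a,b,w):print(np.round(c['intrinsics'],1).tolist(),np.round(c['world_from_camera'],3).tolist(),[k for k in c])
cv2.imwrite('pics/0.png',cv2.resize(np.vstack([np.hstack([a['image'],b['image']])]),(800,300)))
cv2.imwrite('pics/1.png',cv2.resize(a['image'],(800,600),interpolation=cv2.INTER_CUBIC))
cv2.imwrite('pics/2.png',np.vstack([cv2.resize(b['image'],(400,300)),cv2.resize(w['image'],(400,300))]))
print(bot.read_state())
E
```

```text
pics
[[429.1, 0.0, 252.9], [0.0, 429.1, 183.5], [0.0, 0.0, 1.0]] [[-0.508, -0.53, 0.679, 1.396], [0.862, -0.315, 0.398, 0.5], [0.003, 0.787, 0.616, 0.877], [0.0, 0.0, 0.0, 1.0]] ['image', 'intrinsics', 'world_from_camera']
[[456.8, 0.0, 254.0], [0.0, 456.8, 189.8], [0.0, 0.0, 1.0]] [[-0.901, 0.299, -0.316, 0.061], [-0.434, -0.604, 0.668, 0.917], [0.009, 0.739, 0.674, 0.99], [0.0, 0.0, 0.0, 1.0]] ['image', 'intrinsics', 'world_from_camera']
[[297.3, 0.0, 256.6], [0.0, 297.3, 192.1], [0.0, 0.0, 1.0]] [[0.428, -0.86, -0.276, 0.15], [0.904, 0.407, 0.132, 0.511], [-0.001, -0.306, 0.952, 0.385], [0.0, 0.0, 0.0, 1.0]] ['image', 'intrinsics', 'world_from_camera']
{'clock': 0.15, 'joints': array([ 9.81993579e-01,  3.42559191e-01,  1.52480483e+00, -4.92320586e-07,
        1.27544042e+00, -1.45998743e-01]), 'dq': array([ 0.00064332, -0.00144317, -0.00176752, -0.00117841,  0.00023198,
        0.00084165]), 'joint_efforts': array([ 1.09996861e-03, -4.31467080e+01, -2.44354802e+01,  7.17733568e-02,
        5.37435582e-02, -2.43659088e-05]), 'tcp_pos': array([0.22474799, 0.47410496, 0.22620391]), 'orientation': array([ 2.19597508e-01,  9.75590369e-01, -5.65542515e-04, -2.17411382e-04]), 'force': array([-0.50397835, -0.57761569,  0.15052244]), 'moment': array([ 0.00289507, -0.0105178 ,  0.00923141]), 'grip_force': 0.0, 'width': 0.09188943405736434}
```

View pics/1.png

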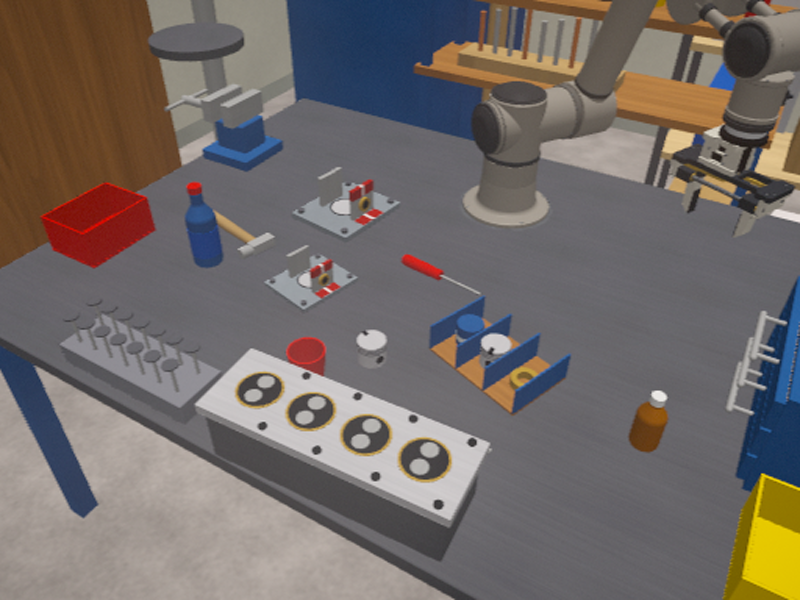

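View pics/2.png

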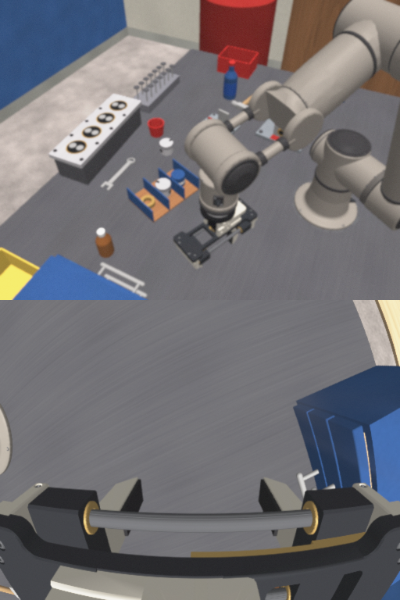

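The scene view shows two piston-like cylinders: one in the rack's middle bay at (495,350) and one on the open bench at (371,348). The rack one lies further toward the robot's left (+y is right in this view). There are two fixtures, at (345,207) and (311,281); I'll measure both to find the smaller one. The bays at (470,325) and (523,380) hold the filter and the bearing.

Run:
```python
from h import *
a=cap('scene')
s=1/1.5625
P=lambda n,u,v,z:print(n,np.round(onz(a,u*s,v*s,z),3))
P('piston rack',495,343,.053);P('piston bench',371,340,.048)
for n,u,v in [('L',293,208),('R',400,207),('T',345,170),('B',345,237)]:P('fixA '+n,u,v,.012)
for n,u,v in [('L',264,280),('R',357,280),('T',310,250),('B',310,308)]:P('fixB '+n,u,v,.012)
for u,v in [(430,348),(514,410),(569,372),(484,300)]:P('rack',u,v,.005)
im=a['image']
c1=cv2.resize(im[185:270,265:375],(400,309),interpolation=cv2.INTER_CUBIC)
c2=cv2.resize(im[100:205,160:270],(400,382),interpolation=cv2.INTER_CUBIC)
o=np.zeros((382,800,3),np.uint8);o[:309,:400]=c1;o[:,400:]=c2
cv2.imwrite('pics/3.png',o)
```

```text
piston rack [0.538 0.206 0.053]
piston bench [0.641 0.007 0.048]
fixA L [ 0.301 -0.434  0.012]
fixA R [ 0.162 -0.21   0.012]
fixA T [ 0.073 -0.433  0.012]
fixA B [ 0.342 -0.253  0.012]
fixB L [ 0.565 -0.309  0.012]
fixB R [ 0.464 -0.14   0.012]
fixB T [ 0.426 -0.291  0.012]
fixB B [ 0.59  -0.17   0.012]
rack [0.563 0.089 0.005]
rack [0.626 0.285 0.005]
rack [0.49  0.336 0.005]
rack [0.38  0.117 0.005]
```

View pics/3.png

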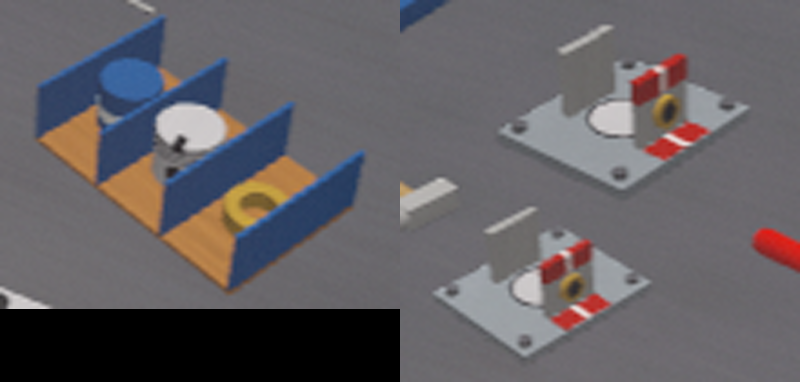

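The 264 mm diagonal of the upper fixture against 198 mm for the lower one (130×150 gives 198) makes the lower fixture, at about (0.51,-0.23), the one meant. The piston in the middle bay has y=+0.206, against +0.007 for the bench one, so the rack piston is the one to take. Its notch is at the lower left of its crown. Next I move the wrist over the rack.

Call:
servo_tool:
  motion:
    - [-0.06, -0.015, 0, 0.25]
    - [-0.12, -0.03, 0, 0.5]
    - [-0.18, -0.045, 0, 0.75]
    - [-0.24, -0.06, 0, 1]
    - [-0.3, -0.075, 0, 1]
    - [-0.36, -0.09, 0, 1]
    - [-0.42, -0.105, 0, 1]
    - [-0.464, -0.118, 0, 1]
    - [-0.464, -0.118, 0, 1]
    - [-0.464, -0.118, 0, 1]
  grip: -1

```text
clock: 1.2
tcp_pos: [0.5199, 0.2295, 0.2262]
orientation: [0.465, 0.885, -0.0, -0.001]
force: [0.5, 1.1, 0.1]
width: 0.092
grip_force: 0.0
```

Call:
servo_tool:
  motion:
    - [0, 0, 0, 0.25]
    - [0, 0, 0, 0.5]
    - [0, 0, 0, 0.75]
    - [0, 0, 0, 1]
    - [0, 0, 0, 1]

```text
clock: 1.7
tcp_pos: [0.5187, 0.2314, 0.2269]
orientation: [0.678, 0.735, 0.0, -0.0]
force: [-0.3, 0.0, 0.4]
width: 0.0918
grip_force: 0.0
```

Call:
servo_tool:
  motion:
    - [0, 0, 0, 0.25]
    - [0, 0, 0, 0.5]
    - [0, 0, 0, 0.72]
    - [0, 0, 0, 0.72]
    - [0, 0, 0, 0.72]
    - [0, 0, 0, 0.72]

```text
clock: 2.3
tcp_pos: [0.5196, 0.2304, 0.2268]
orientation: [0.803, 0.597, 0.0, -0.0]
force: [0.8, -0.3, -0.8]
width: 0.0921
grip_force: 0.0
```

Run:
```python
from h import *
w=cap('wrist','4.png');a=cap('scene','4s.png')
print(bot.read_state()['tcp_pos'],bot.read_state()['orientation'],bot.read_state()['clock'])
cv2.imwrite('pics/4b.png',cv2.resize(w['image'],(800,600)))
s=1/1.5625;print('spray',onz(a,208*s,262*s,0))
```

```text
[0.51975733 0.23021081 0.22674233] [ 8.03023274e-01  5.95947665e-01  4.01436059e-05 -3.67203906e-05] 2.4
spray [ 0.56570781 -0.46879515  0.        ]
```

View pics/4b.png

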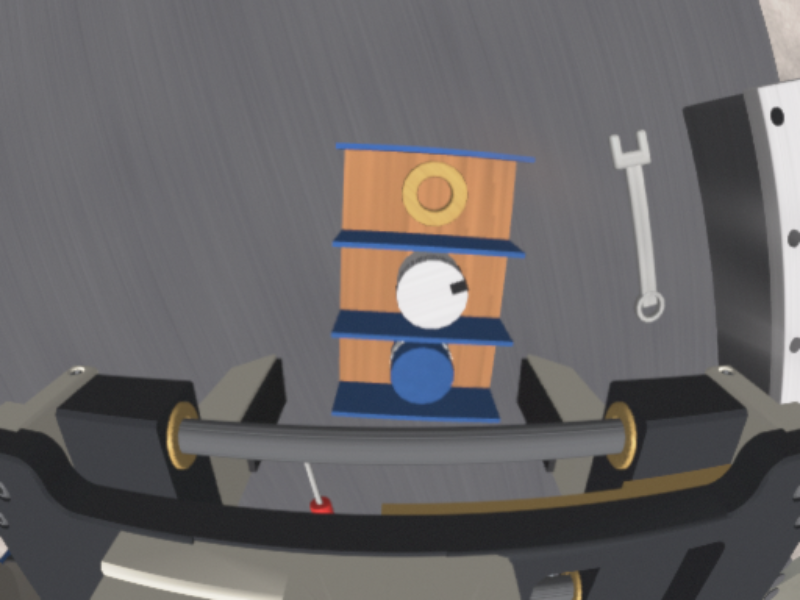

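The wrist view shows the rack with the bearing at the top (434,194), the piston in the middle bay with its crown at (432,294) and notch at (459,287), and the filter below it. The rack walls run almost across the image.

```bash
cat >> h.py <<'E'
def crown(c,u0,v0,z,rad=60,thr=185,nz=None):
    """white crown disc nearest (u0,v0): centre at height z, notch heading"""
    im=c['image'];m=((im.min(2)>thr)&((im.max(2).astype(int)-im.min(2))<30)).astype(np.uint8)
    yy,xx=np.mgrid[:384,:512];m[(xx-u0)**2+(yy-v0)**2>rad**2]=0
    cs,_=cv2.findContours(m,cv2.RETR_EXTERNAL,cv2.CHAIN_APPROX_NONE)
    k=max(cs,key=cv2.contourArea);h=cv2.convexHull(k)[:,0]
    W=np.array([onz(c,u,v,z)[:2] for u,v in h]).astype(np.float32)*1000
    (cx,cy),r=cv2.minEnclosingCircle(W.reshape(-1,1,2))
    A=np.c_[W,np.ones(len(W))];s=np.linalg.lstsq(A,(W**2).sum(1),rcond=None)[0]
    ce=s[:2]/2;rf=np.sqrt(s[2]+ce@ce)
    # dark pixels inside crown, r 12..24 mm
    pu,pv=proj(c,[ce[0]/1e3,ce[1]/1e3,z]);pts=[]
    g=im.max(2)
    for v in range(int(pv)-50,int(pv)+51):
        for u in range(int(pu)-50,int(pu)+51):
            if 0<=v<384 and 0<=u<512 and g[v,u]<110:
                q=onz(c,u,v,z)[:2]*1000-ce
                if 14<np.hypot(*q)<25: pts.append(q)
    n=np.mean(pts,0) if pts else np.zeros(2)
    return dict(c=ce.round(1).tolist(),r=round(float(rf),1),enc=[round(cx,1),round(cy,1),round(r,1)],px=(round(pu),round(pv)),notch=n.round(1).tolist(),n=len(pts),head=round(float(np.degrees(np.arctan2(n[1],n[0]))),1))
E
python3 - <<'E'
from h import *
w=cap('wrist');w['fish']=1
s=1/1.5625
print(crown(w,432*s,294*s,.053,rad=30))
a=cap('scene');print(crown(a,317,220,.053,rad=22,thr=165))
for n,l in [('walltops',[(340,145),(535,159),(333,243),(524,256),(332,335),(512,342),(333,416),(499,419)])]:
  P=[onz(w,u*s,v*s,.06)[:2] for u,v in l]
  for i in range(0,8,2): d=P[i+1]-P[i];print(P[i].round(3),P[i+1].round(3),((P[i]+P[i+1])/2).round(4),np.linalg.norm(d).round(3),np.degrees(np.arctan2(d[1],d[0])).round(1))
E
```

```text
{'c': [536.5, 206.3], 'r': 26.4, 'enc': [536.5, 206.3, 26.6], 'px': (276, 188), 'notch': [19.9, 0.7], 'n': 50, 'head': 2.0}
{'c': [536.5, 206.2], 'r': 25.7, 'enc': [536.6, 206.2, 26.3], 'px': (317, 219), 'notch': [20.4, 0.5], 'n': 5, 'head': 1.3}
[0.506 0.331] [0.635 0.284] [0.5708 0.3074] 0.137 -20.0
[0.48  0.266] [0.61  0.217] [0.545  0.2416] 0.139 -20.5
[0.456 0.199] [0.587 0.153] [0.5211 0.1763] 0.139 -19.4
[0.431 0.131] [0.562 0.087] [0.4967 0.109 ] 0.138 -18.4
```

Both cameras agree: crown centre (0.5365,0.2063), radius about 26.5 mm (27 expected), notch heading about 2°. Rack heading is about −20°. I descend along the bay.

Call:
servo_tool:
  motion:
    - [-0.01, 0.015, 0.04, 0.1]
    - [-0.0225, 0.0287, 0.09, 0.1]
    - [-0.0225, 0.0287, 0.14, 0.1]
    - [-0.0225, 0.0287, 0.17, 0.1]
    - [-0.0225, 0.0287, 0.2, 0.1]
    - [-0.0225, 0.0287, 0.225, 0.1]
    - [-0.0225, 0.0287, 0.245, 0.1]
    - [-0.0225, 0.0287, 0.258, 0.1]
    - [-0.0225, 0.0287, 0.258, 0.1]
    - [-0.0225, 0.0287, 0.258, 0.1]

```text
clock: 3.5
tcp_pos: [0.537, 0.2062, 0.0208]
orientation: [0.819, 0.574, 0.0, 0.0]
force: [-0.3, 0.2, 0.3]
width: 0.0916
grip_force: 0.0
```

Call:
servo_tool:
  motion:
    - [0, 0, 0, 0]
    - [0, 0, 0, 0]
    - [0, 0, 0, 0]
    - [0, 0, 0, 0]
    - [0, 0, 0, 0]
    - [0, 0, 0, 0]
    - [0, 0, 0, 0]
    - [0, 0, 0, 0]
    - [0, 0, 0, 0]
    - [0, 0, 0, 0]
  grip: 1
  squeeze: 20

```text
clock: 4.5
tcp_pos: [0.5367, 0.2062, 0.0205]
orientation: [0.819, 0.574, 0.0, 0.0]
force: [0.0, -0.8, 3.2]
width: 0.0539
grip_force: 20.0
```

Call:
servo_tool:
  motion:
    - [0, 0, -0.02, 0]
    - [0, 0, -0.05, 0]
    - [0, 0, -0.08, 0]
    - [0, 0, -0.11, 0]
    - [0, 0, -0.14, 0]
    - [0, 0, -0.16, 0]
    - [0, 0, -0.16, 0]

```text
clock: 5.2
tcp_pos: [0.5377, 0.2064, 0.1502]
orientation: [0.819, 0.574, 0.002, 0.001]
force: [0.4, 0.4, -2.3]
width: 0.0533
grip_force: 20.0
```

Call:
servo_tool:
  motion:
    - [-0.03, 0.007, 0, 0]
    - [-0.07, 0.017, 0, -0.2]
    - [-0.11, 0.027, 0, -0.4]
    - [-0.15, 0.037, 0, -0.6]
    - [-0.19, 0.047, 0, -0.8]
    - [-0.23, 0.057, 0, -1]
    - [-0.27, 0.066, 0, -1]
    - [-0.295, 0.072, 0, -1]
    - [-0.3, 0.074, 0, -1]
    - [-0.3, 0.074, 0, -1]

```text
clock: 6.2
tcp_pos: [0.5098, -0.0399, 0.1473]
orientation: [0.643, 0.766, -0.0, -0.001]
force: [0.1, 0.3, -2.2]
width: 0.0542
grip_force: 20.0
```

Run:
```python
from h import *
w=cap('wrist');a=cap('scene','5s.png')
s=bot.read_state();print(s['tcp_pos'],s['orientation'],s['width'],s['grip_force'],s['force'])
np.savez('w5.npz',**w);np.savez('a5.npz',**a)
im=a['image']
cv2.imwrite('pics/5.png',np.hstack([cv2.resize(w['image'],(400,300)),cv2.resize(im[110:250,150:337],(400,300),interpolation=cv2.INTER_CUBIC)]))
```

```text
[ 0.51003287 -0.03877639  0.14765214] [ 6.42444265e-01  7.66332139e-01 -4.72642317e-05 -6.46014869e-04] 0.05365485652858753 19.999877214431763 [ 0.13466185  0.31168903 -0.91246809]
```

View pics/5.png

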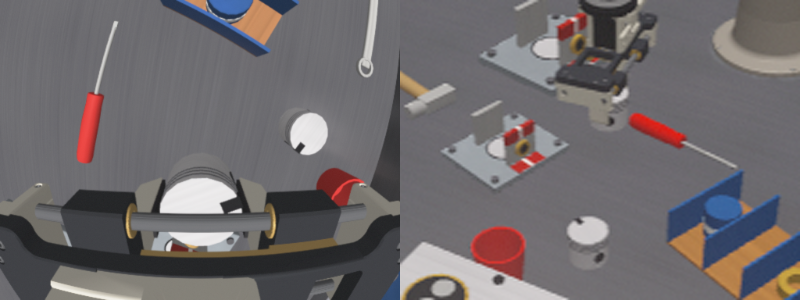

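The left half (wrist) shows the held crown with its notch at (230,205), plus the driver, the look-alike piston and the cup. The right half (scene) shows the small fixture at (505,150), and the bench below the piston is clear. I turn it toward the fixture's heading and set it down.

Call:
servo_tool:
  motion:
    - [0, 0, 0.03, -0.25]
    - [0, 0, 0.06, -0.5]
    - [0, 0, 0.09, -0.75]
    - [0, 0, 0.12, -1]
    - [0, 0, 0.14, -1]
    - [0, 0, 0.14, -1]

```text
clock: 6.9
tcp_pos: [0.5087, -0.0381, 0.0341]
orientation: [0.422, 0.907, -0.0, -0.002]
force: [-0.0, 1.0, -1.9]
width: 0.054
grip_force: 20.0
```

Call:
servo_tool:
  motion:
    - [0, 0, 0.005, -0.25]
    - [0, 0, 0.01, -0.5]
    - [0, 0, 0.015, -0.6]
    - [0, 0, 0.018, -0.6]
    - [0, 0, 0.02, -0.6]
    - [0, 0, 0.022, -0.6]
    - [0, 0, 0.023, -0.6]
    - [0, 0, 0.024, -0.6]
    - [0, 0, 0.024, -0.6]
    - [0, 0, 0.024, -0.6]

```text
clock: 7.9
tcp_pos: [0.5103, -0.0397, 0.0171]
orientation: [0.275, 0.961, 0.0, 0.0]
force: [-0.2, -0.4, -1.7]
width: 0.0538
grip_force: 20.0
```

Call:
servo_tool:
  motion:
    - [0, 0, 0.001, 0]
    - [0, 0, 0.001, 0]
    - [0, 0, 0.002, 0]
    - [0, 0, 0.002, 0]
    - [0, 0, 0.002, 0]

```text
clock: 8.4
tcp_pos: [0.5102, -0.0396, 0.0155]
orientation: [0.275, 0.961, 0.0, -0.0]
force: [0.6, -0.2, -1.3]
width: 0.0536
grip_force: 20.0
```

Call:
servo_tool:
  motion:
    - [0, 0, 0, 0]
    - [0, 0, 0, 0]
    - [0, 0, 0, 0]
    - [0, 0, 0, 0]
    - [0, 0, 0, 0]
    - [0, 0, 0, 0]
    - [0, 0, 0, 0]
    - [0, 0, 0, 0]
  grip: -1

```text
clock: 9.2
tcp_pos: [0.5103, -0.0396, 0.0155]
orientation: [0.275, 0.961, 0.0, 0.0]
force: [0.7, -0.5, 0.3]
width: 0.0919
grip_force: 0.0
```

Call:
servo_tool:
  motion:
    - [0, 0, -0.02, 0]
    - [0, 0, -0.06, 0]
    - [0, 0, -0.12, 0]
    - [0, 0, -0.18, 0]
    - [0, 0, -0.24, 0]
    - [0, 0, -0.26, 0]
    - [0, 0, -0.26, 0]

```text
clock: 9.9
tcp_pos: [0.5116, -0.0399, 0.2265]
orientation: [0.275, 0.961, 0.0, 0.003]
force: [0.3, -0.2, -0.8]
width: 0.0917
grip_force: 0.0
```

Call:
servo_tool:
  motion:
    - [-0.023, -0.037, 0, 0.25]
    - [-0.046, -0.074, 0, 0.5]
    - [-0.07, -0.11, 0, 0.75]
    - [-0.092, -0.149, 0, 1]
    - [-0.092, -0.149, 0, 1]
    - [-0.092, -0.149, 0, 1]

```text
clock: 10.5
tcp_pos: [0.5088, -0.1798, 0.2217]
orientation: [0.515, 0.857, 0.0, -0.002]
force: [-0.1, 1.1, 0.3]
width: 0.0919
grip_force: 0.0
```

Call:
servo_tool:
  motion:
    - [0, 0, 0, 0.25]
    - [0, 0, 0, 0.5]
    - [0, 0, 0, 0.75]
    - [0, 0, 0, 1]
    - [0, 0, 0, 1]

```text
clock: 11.0
tcp_pos: [0.5094, -0.1781, 0.2228]
orientation: [0.719, 0.695, -0.0, -0.001]
force: [-0.6, 1.0, 0.3]
width: 0.0916
grip_force: 0.0
```

Call:
servo_tool:
  motion:
    - [0, 0, 0, 0.25]
    - [0, 0, 0, 0.25]
    - [0, 0, 0, 0.25]
    - [0, 0, 0, 0.25]

```text
clock: 11.4
tcp_pos: [0.5096, -0.1794, 0.2234]
orientation: [0.762, 0.648, 0.0, -0.0]
force: [-0.6, -0.1, -0.1]
width: 0.0915
grip_force: 0.0
```

Run:
```python
from h import *
w=cap('wrist')
s=bot.read_state();print(s['tcp_pos'],s['orientation'])
np.savez('w6.npz',**w)
cv2.imwrite('pics/6.png',cv2.resize(w['image'],(800,600)))
w['fish']=1
print(crown(w,*proj(w,[.5103,-.0396,.048]),.048,rad=45))
a=cap('scene');print(crown(a,*proj(a,[.5103,-.0396,.048]),.048,rad=25,thr=165))
```

```text
[ 0.50956674 -0.17951431  0.22340118] [ 7.62053799e-01  6.47513703e-01  1.96571310e-05 -1.08364308e-04]
{'c': [511.3, -39.1], 'r': 26.5, 'enc': [511.3, -39.0, 26.7], 'px': (238, 52), 'notch': [3.6, 20.1], 'n': 54, 'head': 79.8}
{'c': [511.4, -38.9], 'r': 25.9, 'enc': [511.8, -38.0, 26.9], 'px': (247, 188), 'notch': [3.4, 18.8], 'n': 5, 'head': 79.7}
```

View pics/6.png

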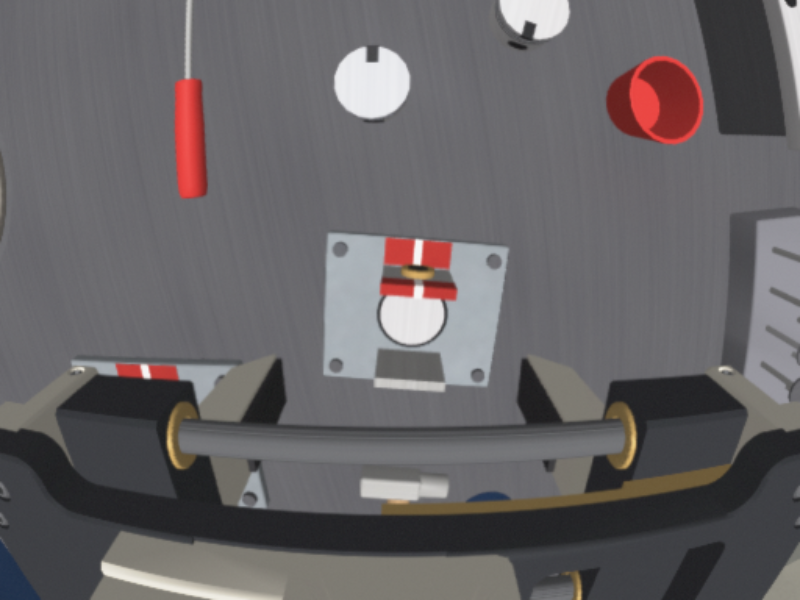

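The wrist view shows the piston upright at (372,82) with its notch toward the image top, and the fixture at (415,310) with the red cheek facing the camera. Base corners are at (328,232), (508,247), (324,375) and (488,387), and the corner screws at (340,249), (494,261), (336,365) and (478,375).

Run:
```python
from h import *
w=dict(np.load('w6.npz'));w['fish']=1
s=1/1.5625
f=lambda l,z:np.array([onz(w,u*s,v*s,z)[:2] for u,v in l])
ang=lambda d:np.degrees(np.arctan2(d[1],d[0])).round(1)
for n,l in [('corn',[(328,232),(508,247),(324,375),(488,387)])]:
  P=f(l,.012);print(n,P.round(4).tolist(),'centre',P.mean(0).round(4),'sizes',[np.linalg.norm(a).round(4) for a in (P[1]-P[0],P[3]-P[2],P[0]-P[2],P[1]-P[3])],'y-edges',ang(P[1]-P[0]),ang(P[3]-P[2]),'x-edges',ang(P[0]-P[2]),ang(P[1]-P[3]))
# screws: dark blobs near guesses
g=cv2.cvtColor(w['image'],cv2.COLOR_BGR2GRAY);Q=[]
for u,v in [(340,249),(494,261),(336,365),(478,375)]:
  x,y=int(u*s),int(v*s);p=g[y-6:y+7,x-6:x+7].astype(float);k=np.clip(np.median(p)-20-p,0,None)
  yy,xx=np.mgrid[-6:7,-6:7];Q.append(onz(w,x+(k*xx).sum()/k.sum(),y+(k*yy).sum()/k.sum(),.012)[:2])
Q=np.array(Q);print('screws',Q.round(4).tolist(),Q.mean(0).round(4),ang(Q[1]-Q[0]),ang(Q[3]-Q[2]),ang(Q[0]-Q[2]),ang(Q[1]-Q[3]))
# seat disc
im=w['image'];m=((im.min(2)>195)&(im.max(2).astype(int)-im.min(2)<25)).astype(np.uint8)
c=np.array([412,318])*s;yy,xx=np.mgrid[:384,:512];m[(xx-c[0])**2+(yy-c[1])**2>24**2]=0
m[yy<int(300*s)+1]=0;m[yy>225]=0
k=max(cv2.findContours(m,0,1)[0],key=cv2.contourArea)[:,0];h=np.array([p for p in k if p[1]>int(306*s)])
W=np.array([onz(w,u,v,.012)[:2] for u,v in h]);A=np.c_[W,np.ones(len(W))];q=np.linalg.lstsq(A,(W**2).sum(1),rcond=None)[0]
print('seat',q[:2]/2,np.sqrt(q[2]+q[:2]@q[:2]/4),len(h))
t=f([(418,289)],.068)[0];b=f([(419,252)],.012)[0];print('mark',t,'baseline',b)
```

```text
corn [[0.4551, -0.1468], [0.5987, -0.1822], [0.4245, -0.2723], [0.5693, -0.3085]] centre [ 0.5119 -0.2274] sizes [np.float64(0.1479), np.float64(0.1492), np.float64(0.1292), np.float64(0.1296)] y-edges -13.9 -14.0 x-edges 76.3 76.9
screws [[0.4622, -0.1614], [0.5848, -0.1915], [0.4373, -0.2631], [0.5604, -0.293]] [ 0.5112 -0.2272] -13.8 -13.7 76.3 76.4
seat [ 0.51112065 -0.22727491] 0.025990162104003303 65
mark [ 0.52031871 -0.18954215] baseline [ 0.52527428 -0.17530451]
```

The fixture's measured sizes match (148–149 × 129 mm). Its centre is (0.5113,−0.2273) and +x heads 76.4°. The piston is at (0.5113,−0.0391) with the notch at 79.8°. I regrip at right angles to the notch.

Call:
servo_tool:
  motion:
    - [0.05, -0.008, 0, 0.03]
    - [0.1, -0.016, 0, 0.03]
    - [0.15, -0.0235, 0.02, 0.03]
    - [0.1735, -0.0263, 0.07, 0.03]
    - [0.1735, -0.0263, 0.12, 0.03]
    - [0.1735, -0.0263, 0.165, 0.03]
    - [0.1735, -0.0263, 0.205, 0.03]
    - [0.1735, -0.0263, 0.24, 0.03]
    - [0.1735, -0.0263, 0.26, 0.03]
    - [0.1735, -0.0263, 0.26, 0.03]

```text
clock: 12.5
tcp_pos: [0.5101, -0.039, 0.0134]
orientation: [0.768, 0.641, -0.001, -0.002]
force: [0.5, -0.4, 0.3]
width: 0.0919
grip_force: 0.0
```

Call:
servo_tool:
  motion:
    - [0, 0, 0, 0]
    - [0, 0, 0, 0]
    - [0, 0, 0, 0]
    - [0, 0, 0, 0]
    - [0, 0, 0, 0]
    - [0, 0, 0, 0]
    - [0, 0, 0, 0]
    - [0, 0, 0, 0]
    - [0, 0, 0, 0]
    - [0, 0, 0, 0]
  grip: 1
  squeeze: 20

```text
clock: 13.5
tcp_pos: [0.5118, -0.0394, 0.0159]
orientation: [0.768, 0.64, 0.0, 0.0]
force: [-2.3, 0.2, 5.9]
width: 0.0539
grip_force: 20.0
```

Call:
servo_tool:
  motion:
    - [0, 0, -0.02, 0]
    - [0, 0, -0.05, 0]
    - [0, 0, -0.09, 0]
    - [0, 0, -0.13, 0]
    - [0, 0, -0.15, 0]
    - [0, 0, -0.15, 0]
    - [0, 0, -0.15, 0]

```text
clock: 14.2
tcp_pos: [0.5111, -0.0392, 0.1347]
orientation: [0.768, 0.64, -0.0, -0.0]
force: [-1.0, 0.0, -2.6]
width: 0.0537
grip_force: 20.0
```

Run:
```python
from h import *
w=cap('wrist');w['fish']=1
s=bot.read_state();p=s['tcp_pos'];print(p,s['orientation'],s['width'])
z=p[2]-.0155+.048
print(proj(w,[p[0],p[1],z]),crown(w,*proj(w,[p[0],p[1],z]),z,rad=70))
cv2.imwrite('pics/7.png',w['image'])
```

```text
[ 0.51080248 -0.0391746   0.13413168] [ 7.68129033e-01  6.40293939e-01 -6.90881108e-04 -9.91631975e-04] 0.05373394977575727
(np.float64(255.19803786402477), np.float64(274.3200563117927)) {'c': [511.6, -38.6], 'r': 26.0, 'enc': [511.7, -37.7, 26.2], 'px': (257, 273), 'notch': [1.3, 7.0], 'n': 814, 'head': 79.4}
```

Call:
servo_tool:
  motion:
    - [-0.03, 0.0055, 0, 0.02]
    - [-0.07, 0.0128, 0, 0.05]
    - [-0.11, 0.0202, 0, 0.08]
    - [-0.15, 0.0275, 0, 0.11]
    - [-0.19, 0.0348, 0, 0.11]
    - [-0.22, 0.0403, 0, 0.11]
    - [-0.2313, 0.0424, 0, 0.11]
    - [-0.2313, 0.0424, 0, 0.11]
    - [-0.2313, 0.0424, 0, 0.11]
    - [-0.2313, 0.0424, 0, 0.11]

```text
clock: 15.25
tcp_pos: [0.5116, -0.2261, 0.1351]
orientation: [0.786, 0.618, -0.0, -0.001]
force: [0.0, 0.9, -2.9]
width: 0.0538
grip_force: 20.0
```

Run:
```python
from h import *
w=cap('wrist');a=cap('scene');w['fish']=1
s=bot.read_state();p=s['tcp_pos'];print(p,s['orientation'],s['width'],s['force'])
z=p[2]-.0155+.048
print(crown(w,*proj(w,[p[0],p[1],z]),z,rad=70))
u,v=map(int,proj(a,[.511,-.227,.06]))
cv2.imwrite('pics/8.png',np.hstack([cv2.resize(w['image'],(400,300)),cv2.resize(a['image'][v-70:v+50,u-80:u+80],(400,300),interpolation=cv2.INTER_CUBIC)]))
```

```text
[ 0.51181744 -0.22633787  0.13547868] [ 7.85804187e-01  6.18475333e-01  4.75940466e-05 -1.98456829e-04] 0.05346937323122854 [-0.67011909 -0.1193517  -1.21333774]
{'c': [512.3, -224.2], 'r': 25.3, 'enc': [512.4, -224.0, 26.0], 'px': (256, 272), 'notch': [1.5, 5.6], 'n': 869, 'head': 74.7}
```

View pics/8.png

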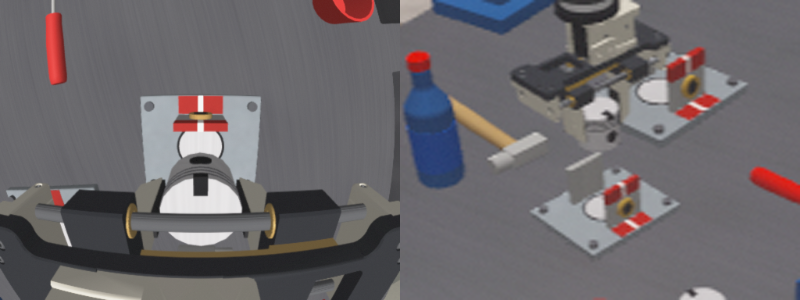

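The wrist half shows the notch at (200,185), in line with the white line at (200,105). The spray, hammer and big fixture are clear of the gripper. I descend.

Call:
servo_tool:
  motion:
    - [-0.001, 0, 0.02, 0]
    - [-0.001, 0, 0.045, 0]
    - [-0.001, 0, 0.07, 0]
    - [-0.001, 0, 0.09, 0]
    - [-0.001, 0, 0.105, 0]
    - [-0.001, 0, 0.115, 0]
    - [-0.001, 0, 0.12, 0]
    - [-0.001, 0, 0.125, 0]
    - [-0.001, 0, 0.125, 0]
    - [-0.001, 0, 0.125, 0]

```text
clock: 16.35
tcp_pos: [0.5118, -0.2284, 0.0359]
orientation: [0.786, 0.618, 0.0, 0.0]
force: [-0.3, -0.1, -1.9]
width: 0.0538
grip_force: 20.0
```

Call:
servo_tool:
  motion:
    - [0, 0, 0, 0]
    - [0, 0, 0.002, 0]
    - [0, 0, 0.003, 0]
    - [0, 0, 0.004, 0]
    - [0, 0, 0.005, 0]
    - [0, 0, 0.006, 0]
    - [0, 0, 0.007, 0]
    - [0, 0, 0.007, 0]
    - [0, 0, 0.007, 0]

```text
clock: 17.25
tcp_pos: [0.5116, -0.2283, 0.0299]
orientation: [0.786, 0.618, 0.0, -0.0]
force: [-0.1, -0.5, -1.5]
width: 0.0532
grip_force: 20.0
```

Call:
servo_tool:
  motion:
    - [0.001, 0, 0.001, 0]
    - [0.001, 0, 0.002, 0]
    - [0.001, 0, 0.003, 0]
    - [0.001, 0, 0.003, 0]
    - [0.001, 0, 0.003, 0]

```text
clock: 17.75
tcp_pos: [0.5118, -0.2274, 0.0279]
orientation: [0.786, 0.618, 0.0, 0.0]
force: [-2.2, 2.1, 4.4]
width: 0.0534
grip_force: 20.0
```

Run:
```python
from h import *
w=cap('wrist');a=cap('scene')
s=bot.read_state();p=s['tcp_pos'];print(p,s['width'],s['force'])
u,v=map(int,proj(a,[.511,-.227,.06]))
cv2.imwrite('pics/9.png',np.hstack([cv2.resize(w['image'],(400,300)),cv2.resize(a['image'][v-60:v+60,u-80:u+80],(400,300),interpolation=cv2.INTER_CUBIC)]))
```

```text
[ 0.51177752 -0.22741798  0.02795721] 0.0535545313835514 [-2.29643157  1.15598013  5.9718084 ]
```

View pics/9.png

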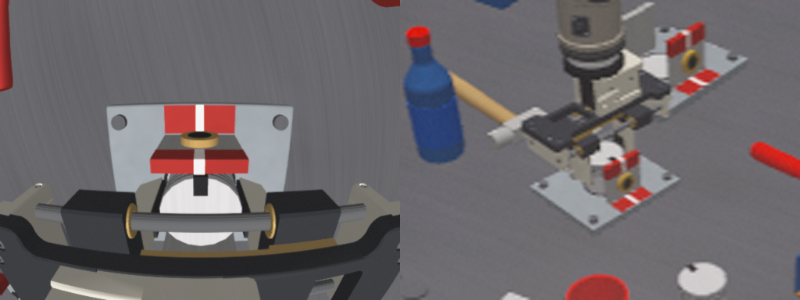

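Contact is felt (+5 N) at TCP z 27.9 mm, so the piston is seated. The notch at (200,185) lines up with the white line at (200,155). I release, rise and check.

Call:
servo_tool:
  motion:
    - [0, 0, 0, 0]
    - [0, 0, 0, 0]
    - [0, 0, 0, 0]
    - [0, 0, 0, 0]
    - [0, 0, 0, 0]
    - [0, 0, 0, 0]
    - [0, 0, 0, 0]
    - [0, 0, 0, 0]
  grip: -1

```text
clock: 18.65
tcp_pos: [0.5118, -0.2275, 0.0275]
orientation: [0.786, 0.618, 0.0, 0.0]
force: [-0.4, -1.0, -0.9]
width: 0.0919
grip_force: 0.0
```

Call:
servo_tool:
  motion:
    - [0, 0, -0.02, 0]
    - [0, 0, -0.06, 0]
    - [0, 0, -0.12, 0]
    - [0, 0, -0.18, 0]
    - [0, 0, -0.24, 0]
    - [0, 0, -0.26, 0]
    - [0, 0, -0.26, 0]
    - [0, 0, -0.26, 0]

```text
clock: 19.45
tcp_pos: [0.5113, -0.2272, 0.2347]
orientation: [0.786, 0.618, -0.0, -0.0]
force: [-0.1, -0.0, 0.5]
width: 0.0916
grip_force: 0.0
```

Run:
```python
from h import *
w=cap('wrist');w['fish']=1;a=cap('scene')
print(bot.read_state()['tcp_pos'],bot.read_state()['width'])
for z in(.06,):print(crown(w,*proj(w,[.5113,-.2273,z]),z,rad=32))
print(crown(a,*proj(a,[.5113,-.2273,.06]),.06,rad=14,thr=165))
u,v=map(int,proj(a,[.511,-.227,.06]));U,V=map(int,proj(w,[.511,-.227,.06]))
cv2.imwrite('pics/10.png',np.hstack([cv2.resize(w['image'][V-75:V+75,U-100:U+100],(400,300),interpolation=cv2.INTER_CUBIC),cv2.resize(a['image'][v-60:v+60,u-80:u+80],(400,300),interpolation=cv2.INTER_CUBIC)]))
```

```text
[ 0.51093915 -0.22702673  0.23354597] 0.09157277279841301
{'c': [511.6, -227.2], 'r': 26.6, 'enc': [511.5, -227.6, 27.0], 'px': (257, 173), 'notch': [4.9, 19.4], 'n': 59, 'head': 75.8}
{'c': [511.7, -225.5], 'r': 26.2, 'enc': [512.0, -224.5, 27.2], 'px': (198, 167), 'notch': [3.6, 17.2], 'n': 2, 'head': 78.2}
```

View pics/10.png

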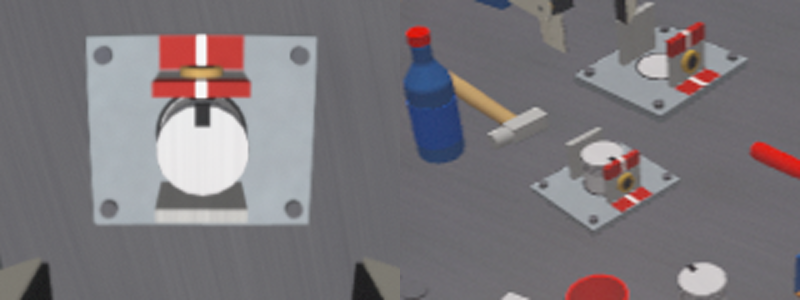

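The piston stands upright at (202,150), centred to within about 1 mm. Its notch at (202,115) points at the white line, about 0.6° off, and the gripper is clear.

```bash
python3 -c "
from rig import bot
print(bot.close_job())"
```

```text
the job is handed in; nothing more can be done
None
```

The piston stands crown up on the small fixture's seat, about 1 mm or less off centre by the close wrist view, with its notch within about 1° of the white line. I handed the job in at about 20 s of the 62 s, but the hand-in returned no verdict.

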